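Fit the charged battery in the data logger

ROBOT

A 6-joint arm with a two-finger parallel gripper is mounted at the origin on a cart in front of the work surface, level with it; the furniture and walls round the work are solid. World frame = base frame: x ahead of the robot, y to its left, z up, the work surface at z = 0. Lengths are in m, angles in rad, forces in N, time in s.
With the tool pointing down it reaches from about 0.2 to 0.875 m from the base axis. Payload 3.4 kg.
Tool frame: the origin (TCP) lies on the mounting face of the last link; the fingertips stand 199 mm ahead of it and the grasp point (between the pads) lies pinch_z ahead of it (pinch_z is the distance from the TCP to the grasp point, in m); x points along the fingers, y is the direction in which the jaws open and shut, and the axes are right-handed (so a half turn about x gives the same grasp; the last joint's range is limited). The gripper opens to 94 mm and grips with 3 to 60 N. Pads are 16 mm wide; open, the fingers measure 119 mm over their backs; the gripper's body (75 mm by 177 mm) begins 78 mm behind the grasp point.
Start: joints at [1.079, 0.276, 1.505, -0, 1.361, -0.121], TCP at [0.208, 0.536, 0.405] pointing down, gripper open.
Joint ranges: [-2.89, 2.89], [-0.75, 2.08], [0.22, 2.7], [-1.18, 4.32], [0.11, 2.71], [-2.7, 2.7]. Speed limits (rad/s): [2.57, 2.57, 3.14, 3.14, 3.14, 3.14].

INTERFACE

Orientations are given as a rotation vector (axis times angle).
In Python, from plant import state, snapshot, camera_model, finish_job, pinch_z gives the robot as it stands.
- The arm moves only by the tool move_arm, never from a script. Its argument "commands" is one flat list of numbers, 4 for each row, row after row: the shift along the world's x, y, z in cm, then the turn about the world's z in degrees. A call has 1 to 20 rows; each row shifts and turns the commanded pose from where the row before left it; what a row does not reach is not made up. A row lasts 1/8 s, in which the tool goes at most 62.5 mm and 10.7 degrees, less where a joint would pass 70% of its speed; a pose out of reach is approached as far as the arm can. A call is refused whole if a number of a shift passes 6.25 or a number of a turn 10.7, either way. A call with a gripper value outside its range is refused whole. "jaw" is the closure, from 0 (fully open) to 1 (shut), set as the call begins (left out, the last holds). The fingers move at their own pace and stop on an object; "grip_force" is the grip in N (left out, the last holds). Time passes only in rows, so rows that do not move let the fingers close. It gives the time, the measured TCP pose, the force and the opening at its end, in the units of the state.
- state(): the state, without advancing time (a new reading comes with each control period).
- snapshot(name): name is "scene" or "top"; returns the picture (420x560x3 uint8, blue, green, red); there is no depth.
- camera_model(name): a dict with "camera_matrix" (3x3 intrinsics, pixels), "rvec" (rotation vector, rad) and "tvec" (3), from world to camera coordinates, as OpenCV has them. Camera axes: x right, y down, z forward; pixel columns grow to the right and rows downward; lengths in m; the calibration is good to about 2 mm. A picture is of the moment at which its call begins. camera_model takes no time and is no camera call.
- finish_job(): hands the job in, once; it reports no verdict.
The state is a dict: "t": time; "qpos": joint angles; "joint_velocities": joint speeds; "effort": joint torques, N m; "tool_pos": TCP position; "ee_rot": TCP orientation; "force": force on the tool from outside, world axes, zero at the start; "torque": the same for the moment, N m; "width": finger opening in m.
Only numpy, scipy, OpenCV 4.12 (cv2) and the standard library are available. Lean on these libraries where they do the work, as an engineer would, in place of code of your own. Each camera call takes 0.05 s, during which the arm holds its last target.

TASK

Take the charged battery pack out of the desk charger and fit it into the battery bay of the data logger that lies on its face, with the pack's label side up: first the thin contact tongue, tilted in under the lip at the end of the bay with the brass contacts, then press the other end down until the spring latch has snapped over the pack's step and the pack lies flat and fully home. Leave the dropper bottles and the small cups standing where they are.

Things in the scene. Friction and masses are not known exactly. Their poses are not given: they have to be found in the camera images.
- pack: Black battery pack 70 x 42 x 16 mm, 0.11 kg, paper label on one large face. Origin: middle of the other, plain face. x: along its length to the contact tongue; y: across; z: out of the label. 16 mm thick from x = -29 to 25 mm; see tongue_end and step_end. At the start it stands in the charger, tongue down, label to the charger's front.
- tongue_end (a point): Middle of the end face of the pack's contact tongue (pack x = 35, z = 4 mm), pack's axes. From pack x = 25 to 35 mm only the 8 mm next to the plain face remain: the tongue.
- step_end (a point): Middle of the pack's other end face (pack x = -35, z = 5 mm), pack's axes. From pack x = -35 to -29 mm only the 10 mm next to the plain face remain: the step that the latch hooks over.
- charger: White desk charger on a grey foot of 92 x 84 mm, 33 mm high, fixed. Origin: centre of its underside, z up; its front, a grey sloping panel with three small dark indicators, looks along -x. In its top an upright slot, 19 mm (x) by 45 mm (y), 20 mm deep, floor 13 mm above the table; 50 mm of the pack stands out.
- logger: Grey hand-held data logger lying on its face, fixed, 168 (x) x 102 (y) mm, its back 27 mm above the table, with rubber corners. Origin: centre of its underside, z up. The open battery bay in its back, 71.5 mm (x) by 45.6 mm (y), is centred on the origin: contacts and lip at its +x end, spring latch at its -x end.
- bay (a point): Centre of the bay floor, 13 mm above the table; x towards contacts and lip, z up. A pack that is home lies on this floor, label up, its top 2 mm above the logger's back.
- latch (a joint): Travel (m) of the black latch slide: 0 closed, up to 0.006 pushed away from the bay; a 1 to 3.5 N spring closes it. Its nose is 18 mm wide, reaches 3.3 mm over the bay, flat underside 10.8 mm above the bay floor; the sloping lead-in above it (top 34.5 mm above the table) lets a pack end pressed down push it back. Thumb piece 37 to 64 mm from the bay's centre.
- dropper_1: Glass dropper bottle with a dark bulb, 32 mm across, 105 mm tall; origin at the centre of its underside, z up. Bystander.
- dropper_4: Brown dropper bottle with a rubber bulb, 32 mm across, 105 mm tall; origin at the centre of its underside, z up. Bystander.
- cup_blue: Clear portion cup, 44 mm across its rim, 33 mm tall, the one nearest the robot; origin at the centre of its underside, z up. Bystander.
- cup_01: Clear portion cup, 44 mm across its rim, 33 mm tall, to the left of the logger; origin at the centre of its underside, z up. Bystander.
- cup_06: Clear portion cup, 44 mm across its rim, 33 mm tall, to the left of the logger; origin at the centre of its underside, z up. Bystander.
- lip (a point): Middle of the lower edge of the lip over the bay's contact end, 10 mm above the bay floor, axes as the logger's. The lip is as wide as the bay and 4 mm thick; the end wall with four brass contacts lies 3.5 mm beyond this edge (logger x = 35.75 mm).
Things that resemble listed ones, but are neither listed nor needed, are in the scene too. Several things have the shape of the pack; the one meant has the colours described above.

How it is judged:
On the way:
1. the pack is lifted clear of the charger (height (world z) of tongue_end above 0.04 m and contact force between pack and charger below 0.01 N), for 0.1 s.
At the end, for the whole second after the job is handed in: The pack rests in the bay, label up and level within 0.05 rad, down on the bay floor within 1.5 mm, within 2.5 mm along and 3 mm across of the bay's centre, its tongue under the lip at the contact end, and the latch closed (below 1.2 mm) over its step (angle between pack's own z axis and vertical below 0.05 rad and x of pack in the frame of bay between -0.0025 and 0.0025 m and y of pack in the frame of bay between -0.003 and 0.003 m and z of pack in the frame of bay between -0.002 and 0.0015 m and x of tongue_end in the frame of bay between 0.033 and 0.038 m and z of step_end in the frame of bay below 0.0065 m and value of joint latch below 0.0012 m and linear speed of pack below 0.01 m/s and angular speed of pack below 0.1 rad/s); the robot touches nothing.
It fails at once if dropper_1 is pushed more than 20 mm or tipped over (distance of dropper_1 from where it was at the start of the episode above 0.02 m or angle between dropper_1's own z axis and vertical above 0.35 rad).
It fails at once if dropper_4 is pushed more than 20 mm or tipped over (distance of dropper_4 from where it was at the start of the episode above 0.02 m or angle between dropper_4's own z axis and vertical above 0.35 rad).
It fails at once if cup_blue is pushed more than 20 mm or tipped over (distance of cup_blue from where it was at the start of the episode above 0.02 m or angle between cup_blue's own z axis and vertical above 0.35 rad).
It fails at once if cup_01 is pushed more than 20 mm or tipped over (distance of cup_01 from where it was at the start of the episode above 0.02 m or angle between cup_01's own z axis and vertical above 0.35 rad).
It fails at once if cup_06 is pushed more than 20 mm or tipped over (distance of cup_06 from where it was at the start of the episode above 0.02 m or angle between cup_06's own z axis and vertical above 0.35 rad).
It also fails if it takes over 58 s, if anything falls off the work surface, if the arm or the gripper's body presses on something with over 40 N, if the wrist force passes 120 N, or if a joint passes its speed limit or range.

## Working session

There is one attempt and no reset: what is moved stays moved. The work goes in short steps, Python scripts to look and compute and a tool call to move; the robot and the scene stay as the last step left them, time stands still between calls to the robot, and variables do not carry over. Pictures are saved under pics/ and viewed, and the job is handed in when it is done.

Besides the shell and the picture viewer there is one more tool, called after "Call:" as a command line: name --argument value ..., lists and objects as JSON in quotes. move_arm: Moves the arm, as the interface text tells. Its arguments: {"type":"object","properties":{"commands":{"type":"array","items":{"type":"number"}},"jaw":{"type":"number"},"grip_force":{"type":"number"}},"required":["commands"]}

```bash
mkdir -p pics; ls
python3 - <<'E'
from plant import *
import cv2,plant
s=state()
for k,v in s.items(): print(k,v)
print(pinch_z if not callable(pinch_z) else pinch_z())
for n in("scene","top"):
    im=snapshot(n); cv2.imwrite(f"pics/{n}0.png",im)
    m=camera_model(n); print(n,m)
E
```

```text
pics
t 0.0
qpos [ 1.07904085e+00  2.76604656e-01  1.50615363e+00 -3.04061069e-05
  1.36071265e+00 -1.21021433e-01]
joint_velocities [ 1.92091399e-03 -6.57656229e-04  1.78800042e-03 -1.47981499e-03
  1.06736517e-03 -9.28130956e-05]
effort [ 5.01851337e-04 -4.04584551e+01 -2.37238955e+01  7.02843675e-02
  3.40884703e-02 -1.33611943e-04]
tool_pos [0.20823941 0.53573138 0.40379075]
ee_rot [ 0.28946824  1.55169415 -0.29230883]
force [-0.82909247  0.94698554  0.38230924]
torque [-0.0013899  -0.01660367 -0.0243801 ]
width 0.09353196600676933
0.1804
scene {'camera_matrix': array([[508.4411082 ,   0.        , 272.1485165 ],
       [  0.        , 508.4411082 , 207.72144765],
       [  0.        ,   0.        ,   1.        ]]), 'rvec': array([ 1.93824255, -1.0650376 ,  0.54138168]), 'tvec': array([-0.28296026,  0.28755288,  1.01667624])}
top {'camera_matrix': array([[519.97639227,   0.        , 280.18698023],
       [  0.        , 519.97639227, 206.48153863],
       [  0.        ,   0.        ,   1.        ]]), 'rvec': array([ 2.1102731 , -2.1611797 ,  0.16069467]), 'tvec': array([-0.03423524,  0.46127507,  1.36354573])}
```

View pics/scene0.png

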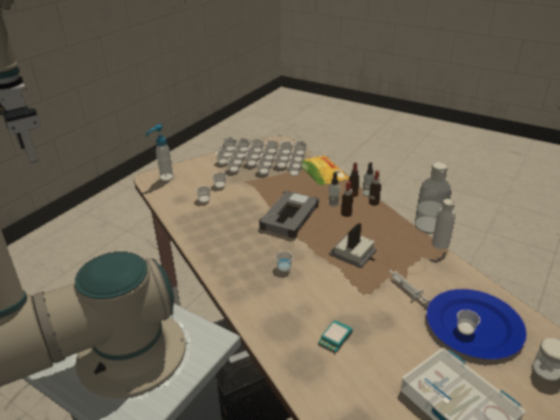

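View pics/top0.png

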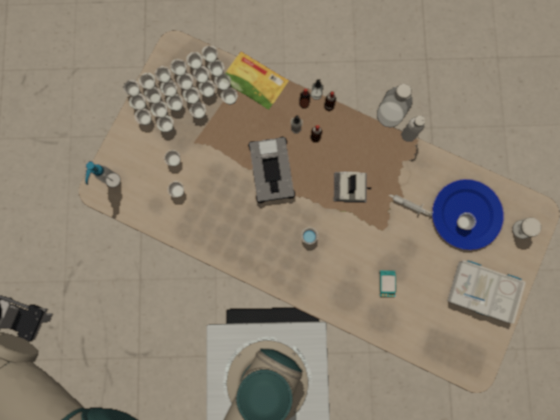

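```bash
cat > h.py <<'E'
import numpy as np,cv2
from plant import *
def cam(n):
    m=camera_model(n);R=cv2.Rodrigues(m["rvec"])[0];return m["camera_matrix"],R,np.array(m["tvec"]).ravel(),np.array(m["rvec"])
def ray(n,uv):
    K,R,t,_=cam(n);d=R.T@np.linalg.solve(K,[uv[0],uv[1],1.]);return -R.T@t,d
def onz(n,uv,z):
    c,d=ray(n,uv);return c+d*(z-c[2])/d[2]
def proj(n,P):
    K,R,t,r=cam(n);return cv2.projectPoints(np.atleast_2d(np.array(P,float)),r,t,K,None)[0][:,0]
def tri(us,ut):
    A=[];b=[]
    for n,u in(("scene",us),("top",ut)):
        c,d=ray(n,u);d/=np.linalg.norm(d);M=np.eye(3)-np.outer(d,d);A.append(M);b.append(M@c)
    x=np.linalg.lstsq(np.vstack(A),np.hstack(b),rcond=None)[0]
    return x
def crop(im,x0,y0,w,h,f,fn):
    c=cv2.resize(im[y0:y0+h,x0:x0+w],None,fx=f,fy=f,interpolation=cv2.INTER_CUBIC)
    for i in range(0,w,10):
        cv2.line(c,(i*f,0),(i*f,8 if i%50 else 16),(0,255,255),1)
        if i%20==0: cv2.putText(c,str(x0+i),(i*f,24),0,.4,(0,255,255),1)
    for i in range(0,h,10):
        cv2.line(c,(0,i*f),(8,i*f),(0,255,255),1)
        if i%20==0: cv2.putText(c,str(y0+i),(10,i*f+4),0,.4,(0,255,255),1)
    cv2.imwrite(fn,c)
E
python3 - <<'E'
from h import *
a=cv2.imread("pics/top0.png");b=cv2.imread("pics/scene0.png")
crop(a,235,125,150,90,5,"pics/t1.png")
crop(b,255,180,130,95,6,"pics/s1.png")
print(onz("top",(271,170),.027),onz("top",(351,187),.03))
E
```

```text
[ 0.56364523 -0.022329    0.027     ] [ 0.51017292 -0.23876325  0.03      ]
```

View pics/t1.png

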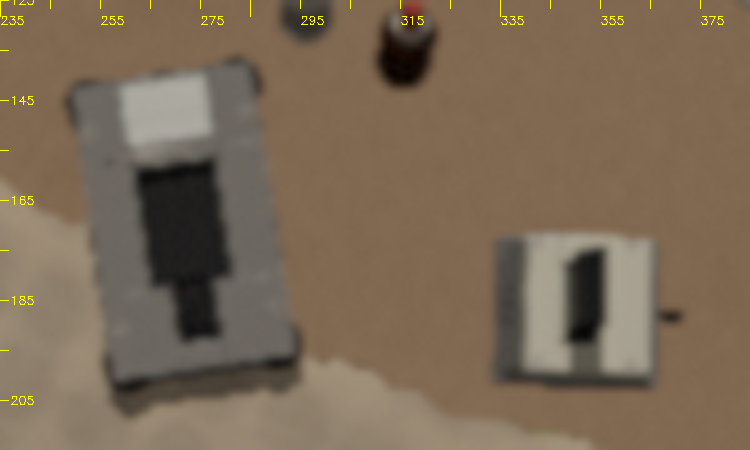

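View pics/s1.png

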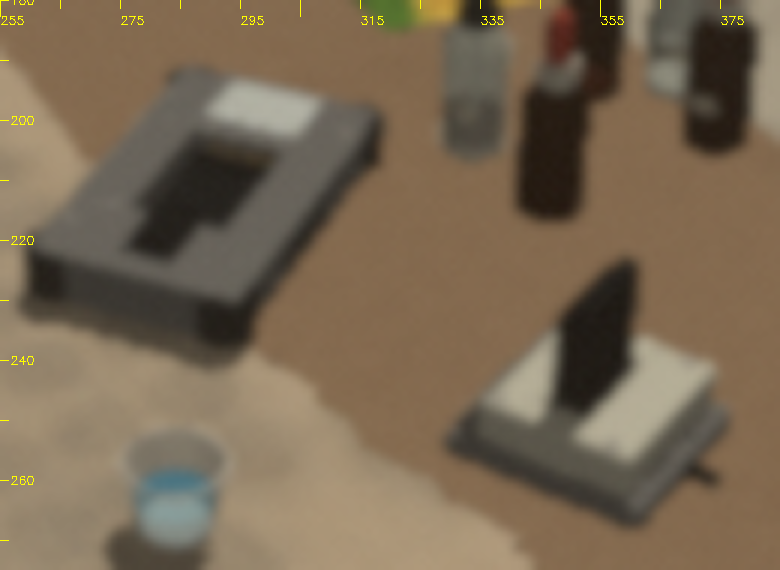

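Top view: logger around (271,170), with the white plate and lip at its far end and the latch towards the robot. Charger around (351,187), its dark front facing image-left (+y), black pack standing in it. The tool can only yaw, so the tilt has to come from pivoting the pack between the pads against the slot edge. Next I'll measure the positions precisely.

Run:
```python
from h import *
a=np.mean([snapshot("top").astype(float) for _ in range(4)],0).astype(np.uint8)
b=np.mean([snapshot("scene").astype(float) for _ in range(4)],0).astype(np.uint8)
cv2.imwrite("pics/topA.png",a);cv2.imwrite("pics/sceneA.png",b)
hsv=cv2.cvtColor(a,cv2.COLOR_BGR2HSV)
for p in [(258,175),(272,170),(270,145),(345,195),(337,190),(310,170),(362,180),(274,188),(290,200),(270,156)]:
    print(p,a[p[1],p[0]],hsv[p[1],p[0]])
f=4
roi=lambda im,x0,y0,w,h: cv2.resize(im[y0:y0+h,x0:x0+w],None,fx=f,fy=f,interpolation=cv2.INTER_CUBIC)
def rect(mask,x0,y0):
    cs=cv2.findContours(mask,cv2.RETR_EXTERNAL,cv2.CHAIN_APPROX_NONE)[0]
    c=max(cs,key=cv2.contourArea)
    bx=cv2.boxPoints(cv2.minAreaRect(c))
    return c,(bx+.5)/f-.5+[x0,y0]
# bay dark
x0,y0=235,125
L=roi(a,x0,y0,80,90); g=L.max(2)
m=(g<62).astype(np.uint8)*255
cv2.imwrite("pics/m1.png",m)
m2=cv2.morphologyEx(m,cv2.MORPH_OPEN,np.ones((45,45)))
n,lab,st,ce=cv2.connectedComponentsWithStats(m2)
print(st,ce/f+[x0,y0])
```

```text
(258, 175) [ 96 102 107] [ 16  26 107]
(272, 170) [30 30 31] [ 0  8 31]
(270, 145) [159 169 171] [ 25  18 171]
(345, 195) [145 161 168] [ 21  35 168]
(337, 190) [65 70 74] [17 31 74]
(310, 170) [ 81 104 129] [ 14  95 129]
(362, 180) [144 160 168] [ 20  36 168]
(274, 188) [25 26 27] [15 19 27]
(290, 200) [58 70 80] [16 70 80]
(270, 156) [88 95 99] [19 28 99]
[[     0      0    320    360 109731]
 [   115    134     62     94   5469]] [[275.04613099 169.86915275]
 [271.44139696 169.99232035]]
```

View pics/m1.png

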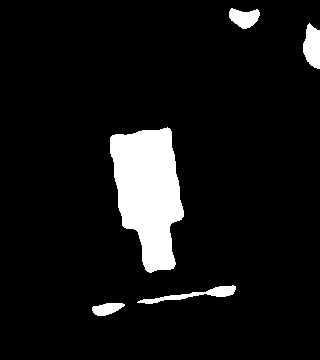

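```bash
cat > m.py <<'E'
from h import *
f=4
def roi(im,x0,y0,w,h): return cv2.resize(im[y0:y0+h,x0:x0+w],None,fx=f,fy=f,interpolation=cv2.INTER_CUBIC)
def cpts(n,mask,x0,y0,z):
    c=max(cv2.findContours(mask,cv2.RETR_EXTERNAL,cv2.CHAIN_APPROX_NONE)[0],key=cv2.contourArea)[:,0]
    px=(c+.5)/f-.5+[x0,y0]
    return np.array([onz(n,p,z)[:2] for p in px])
def linefit(P):
    vx,vy,x,y=cv2.fitLine(P.astype(np.float32),cv2.DIST_HUBER,0,0.01,0.0001).ravel()
    return np.array([x,y]),np.array([vx,vy])
E
python3 - <<'E'
from m import *
for n in("top","scene"): print(n,"cam at",ray(n,(0,0))[0])
a=cv2.imread("pics/topA.png");b=cv2.imread("pics/sceneA.png")
for n,im,(x0,y0,w,h),th in(("top",a,(235,125,80,90),62),("scene",b,(255,185,65,55),0)):
  L=roi(im,x0,y0,w,h)
  for th in (55,65):
    m=(L.max(2)<th).astype(np.uint8)*255
    if n=="scene":cv2.imwrite("pics/m2.png",m); continue
    P=cpts(n,m,x0,y0,.027)
    P=P*1000
    # logger frame guess
    c=np.array([563.6,-22.]);yaw=np.radians(7)
    for it in range(5):
        R=np.array([[np.cos(yaw),-np.sin(yaw)],[np.sin(yaw),np.cos(yaw)]])
        Q=(P-c)@R
        out=[]
        l=Q[(Q[:,1]>16)&(abs(Q[:,0]-3)<22)];r=Q[(Q[:,1]<-16)&(abs(Q[:,0]-3)<22)];t=Q[(Q[:,0]>24)&(abs(Q[:,1])<15)]
        pl,dl=linefit(l);pr,dr=linefit(r);pt,dt=linefit(t)
        al=np.arctan(dl[1]/dl[0]);ar=np.arctan(dr[1]/dr[0]);at=-np.arctan(dt[0]/dt[1])
        c=c+R@np.array([pt[0]-32.25,(pl[1]+pr[1])/2]);yaw+=(al+ar)/2
    print(n,th,"c",c,"yaw",np.degrees(yaw),"angs",np.degrees([al,ar,at]),"width",pl[1]-pr[1], "low end",Q[(abs(Q[:,1])<4)][:,0].min(), Q[(abs(Q[:,1])>14)][:,0].min(),"noseW",np.ptp(Q[Q[:,0]<-45][:,1]))
E
```

```text
top cam at [ 0.24043982 -0.05305704  1.41865335]
scene cam at [-0.40990041 -0.62623026  0.79762212]
top 55 c [566.11448481 -22.65446795] yaw 7.149941928889887 angs [-0.26291376  0.26291484 -0.8985361 ] width 40.615654 low end -64.30207262451665 -32.513862108075 noseW 21.15287222546447
top 65 c [566.82035301 -22.57760828] yaw 7.602179906254685 angs [ 0.22897758 -0.22897717 -1.2735751 ] width 42.207283 low end -65.57715829465096 -34.17220576576078 noseW 22.664871369928285
```

Run:
```python
from m import *
a=cv2.imread("pics/topA.png").astype(np.float32);b=cv2.imread("pics/sceneA.png").astype(np.float32)
# profiles in logger frame, sampled through projection (z=27)
c=np.array([.5684,-.0224]);yaw=np.radians(7.4)
R=np.array([[np.cos(yaw),-np.sin(yaw)],[np.sin(yaw),np.cos(yaw)]])
def prof(n,im,lo,hi,axis,o1,o2,z=.027,step=1):
    out=[]
    for s in np.arange(lo,hi,step):
        q=[(s,o) if axis==0 else (o,s) for o in np.linspace(o1,o2,25)]
        P=np.c_[(np.array(q)/1000)@R.T+c,np.full(25,z)]
        uv=proj(n,P).astype(np.float32)
        v=cv2.remap(im,uv[:,0][None],uv[:,1][None],cv2.INTER_LINEAR)[0]
        out.append((s,v.mean(0).round().astype(int)))
    return out
def show(t,pr): print(t);print(" ".join(f"{s:.0f}:{v[0]},{v[2]}" for s,v in pr))
for n,im in(("top",a),("scene",b)):
    show(n+" +x outer (y 28..40)",prof(n,im,74,96,0,28,40))
    show(n+" -x outer |y|<30",prof(n,im,-96,-74,0,-30,30))
    show(n+" +y outer",prof(n,im,42,60,1,-50,50))
    show(n+" -y outer",prof(n,im,-60,-42,1,-50,50))
    show(n+" bay y+ ",prof(n,im,15,30,1,-25,20))
    show(n+" bay y- ",prof(n,im,-30,-15,1,-25,20))
    show(n+" lip",prof(n,im,24,46,0,-15,15))
    show(n+" -x end bay y13..19",prof(n,im,-44,-26,0,13,19))
```

```text
top +x outer (y 28..40)
74:96,108 75:96,109 76:96,109 77:96,108 78:96,108 79:94,106 80:92,104 81:89,102 82:85,102 83:80,101 84:77,102 85:76,107 86:75,113 87:76,118 88:77,122 89:78,125 90:79,127 91:80,127 92:80,128 93:80,128 94:80,128 95:81,128
top -x outer |y|<30
-96:57,79 -95:56,77 -94:56,77 -93:55,76 -92:55,75 -91:53,73 -90:52,70 -89:49,66 -88:48,62 -87:49,61 -86:53,63 -85:59,68 -84:66,76 -83:75,85 -82:82,93 -81:87,98 -80:91,102 -79:93,105 -78:94,106 -77:95,107 -76:95,107 -75:95,107
top +y outer
42:96,108 43:96,108 44:96,108 45:96,108 46:95,108 47:95,109 48:94,111 49:94,113 50:93,116 51:93,121 52:94,126 53:94,130 54:95,134 55:96,136 56:97,138 57:97,139 58:97,139 59:97,140
top -y outer
-60:80,128 -59:80,128 -58:80,128 -57:80,128 -56:80,128 -55:81,127 -54:82,126 -53:84,124 -52:86,121 -51:88,119 -50:90,116 -49:92,114 -48:94,112 -47:95,110 -46:96,109 -45:96,109 -44:96,109 -43:97,109
top bay y+ 
15:29,30 16:29,31 17:30,32 18:33,35 19:37,41 20:44,49 21:53,59 22:62,69 23:71,80 24:79,89 25:85,96 26:89,101 27:93,104 28:94,106 29:95,107
top bay y- 
-30:96,108 -29:96,108 -28:95,107 -27:93,105
[... 1483 characters left out ...]
9:66,77 20:72,83 21:76,88 22:81,93 23:84,96 24:86,99 25:88,101 26:89,102 27:90,103 28:90,104 29:90,104
scene bay y- 
-30:84,97 -29:81,94 -28:76,89 -27:71,83 -26:65,76 -25:58,69 -24:52,62 -23:46,56 -22:40,51 -21:37,47 -20:34,44 -19:32,43 -18:31,42 -17:30,41 -16:30,41
scene lip
24:53,69 25:56,71 26:60,74 27:63,77 28:67,80 29:71,83 30:74,87 31:78,90 32:82,94 33:85,98 34:89,101 35:92,105 36:96,109 37:100,113 38:105,117 39:110,122 40:115,127 41:120,132 42:126,138 43:131,143 44:137,149 45:142,154
scene -x end bay y13..19
-44:83,96 -43:82,95 -42:80,92 -41:78,90 -40:75,86 -39:72,83 -38:69,80 -37:66,77 -36:64,74 -35:61,71 -34:58,68 -33:56,66 -32:55,65 -31:54,64 -30:54,63 -29:53,63 -28:53,62 -27:53,62
```

Run:
```python
from m import *
a=cv2.imread("pics/topA.png")
x0,y0=325,160
L=roi(a,x0,y0,60,50)
hs=cv2.cvtColor(L,cv2.COLOR_BGR2HSV)
w=((L.min(2)>110)).astype(np.uint8)*255
d=((L.max(2)<70)).astype(np.uint8)*255
cv2.imwrite("pics/m3.png",np.hstack([w,d,hs[...,1]]))
for nm,m,z in(("white",w,.033),):
    c=max(cv2.findContours(m,cv2.RETR_EXTERNAL,cv2.CHAIN_APPROX_NONE)[0],key=cv2.contourArea)
    P=cpts("top",m,x0,y0,z)*1000
    r=cv2.minAreaRect(P.astype(np.float32));print(nm,r)
# fit lines to the foot: low saturation
m=(hs[...,1]<62).astype(np.uint8)*255
m=cv2.morphologyEx(m,cv2.MORPH_CLOSE,np.ones((15,15)))
m=cv2.morphologyEx(m,cv2.MORPH_OPEN,np.ones((15,15)))
cv2.imwrite("pics/m4.png",m)
P=cpts("top",m,x0,y0,.010)*1000
print("foot",cv2.minAreaRect(P.astype(np.float32)))
# black pack top
P=None
n,lab,st,ce=cv2.connectedComponentsWithStats((L.max(2)<45).astype(np.uint8))
for i in range(1,n):
    if st[i][4]>150: print(st[i],ce[i]/f+[x0,y0])
```

```text
white ((515.4378051757812, -241.78500366210938), (68.2570571899414, 76.18392944335938), 86.38550567626953)
foot ((516.694091796875, -238.2408447265625), (88.4878921508789, 84.74534606933594), 87.19757843017578)
[  97   63   23   71 1228] [352.3269544  184.58916938]
```

View pics/m3.png

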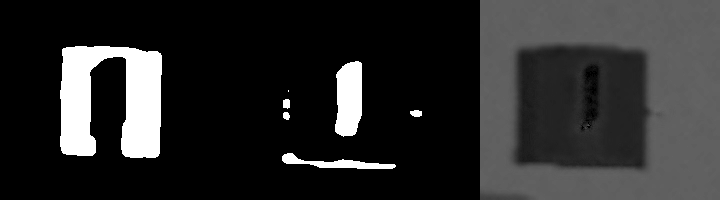

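View pics/m4.png

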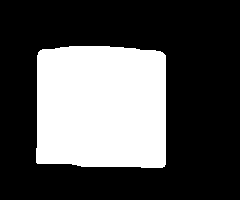

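Run:
```python
from m import *
a=cv2.imread("pics/topA.png");b=cv2.imread("pics/sceneA.png")
crop(a,335,165,45,42,16,"pics/t2.png")
crop(b,325,215,55,60,10,"pics/s2.png")
print("far top z83",onz("top",(353.5,175.6),.083),"near bot z33",onz("top",(351,193.4),.033))
print("plain y",onz("top",(355,185),.083),onz("top",(355,185),.05))
# predicted
yaw=np.radians(-93.2);R=np.array([[np.cos(yaw),-np.sin(yaw)],[np.sin(yaw),np.cos(yaw)]])
c=np.array([.5167,-.2395])
q=[(sx*8,sy*21,z) for z in(33,77,83) for sx in(-1,1) for sy in(-1,1)]
P=[np.r_[R@np.array([x/1000,y/1000])+c,z/1000] for x,y,z in q]
for i,n in enumerate(("top","scene")):
    print(n);print(np.c_[q,proj(n,P).round(1)])
s=state();Rt=cv2.Rodrigues(s["ee_rot"])[0];print(Rt.round(3),s["t"])
```

```text
far top z83 [ 0.53014053 -0.23957385  0.083     ] near bot z33 [ 0.49196553 -0.23757835  0.033     ]
plain y [ 0.50493993 -0.24235432  0.083     ] [ 0.51147494 -0.24703129  0.05      ]
top
[[ -8.  -21.   33.  348.3 191.9]
 [ -8.   21.   33.  348.4 176.8]
 [  8.  -21.   33.  354.2 192.1]
 [  8.   21.   33.  354.3 176.9]
 [ -8.  -21.   77.  350.3 188.8]
 [ -8.   21.   77.  350.5 173.2]
 [  8.  -21.   77.  356.4 189. ]
 [  8.   21.   77.  356.5 173.4]
 [ -8.  -21.   83.  350.6 188.4]
 [ -8.   21.   83.  350.7 172.7]
 [  8.  -21.   83.  356.7 188.6]
 [  8.   21.   83.  356.8 172.9]]
scene
[[ -8.  -21.   33.  346.4 245. ]
 [ -8.   21.   33.  354.8 236.4]
 [  8.  -21.   33.  352.2 247.3]
 [  8.   21.   33.  360.5 238.6]
 [ -8.  -21.   77.  347.5 230.4]
 [ -8.   21.   77.  356.  222. ]
 [  8.  -21.   77.  353.4 232.7]
 [  8.   21.   77.  361.9 224.1]
 [ -8.  -21.   83.  347.6 228.4]
 [ -8.   21.   83.  356.2 219.9]
 [  8.  -21.   83.  353.6 230.6]
 [  8.   21.   83.  362.1 222.1]]
[[-0.     0.362  0.932]
 [ 0.     0.932 -0.362]
 [-1.     0.    -0.   ]] 0.5
```

View pics/t2.png

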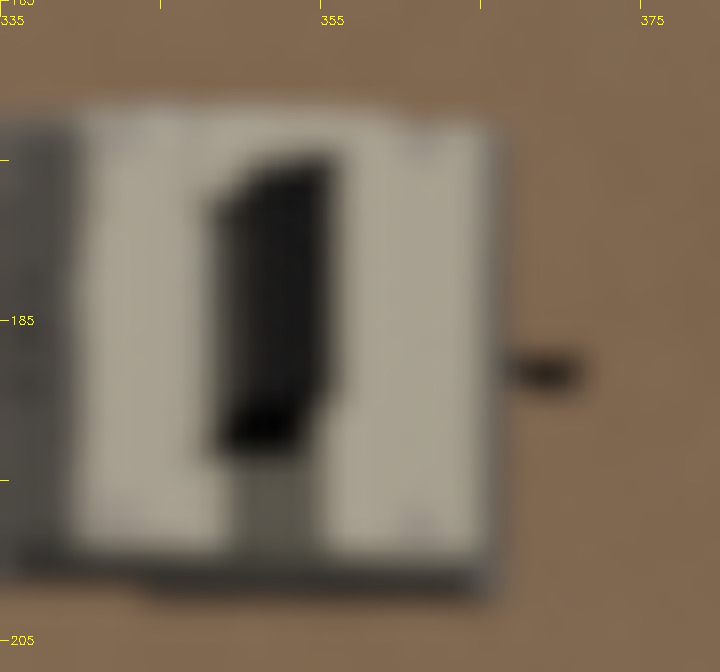

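View pics/s2.png

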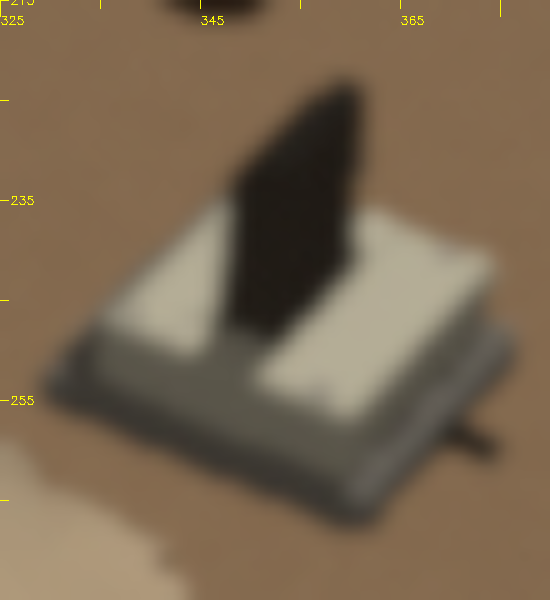

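Call:
move_arm --commands '[1.9,-4.84,-0.4,-4.5,1.9,-4.84,-0.4,-4.5,1.9,-4.84,-0.4,-4.5,1.9,-4.84,-0.4,-4.5,1.9,-4.84,-0.4,-4.5,1.9,-4.84,-0.4,-4.5,1.9,-4.84,-0.4,-4.5,1.9,-4.84,-0.4,-4.5,1.9,-4.84,-0.4,-4.5,1.9,-4.84,-0.4,-4.5,1.9,-4.84,-0.4,-4.5,1.9,-4.84,-0.4,-4.5,1.9,-4.84,-0.4,-4.5,1.9,-4.84,-0.4,-4.5,1.9,-4.84,-0.4,-4.5,1.9,-4.84,-0.4,-4.5,0,0,0,0,0,0,0,0]' --jaw 0

```text
t: 2.75
tool_pos: [0.5119, -0.2381, 0.3404]
ee_rot: [1.251, 1.184, -1.251]
force: [-0.1, 0.2, -0.3]
width: 0.0941
```

Run:
```python
from h import *
a=snapshot("top");b=snapshot("scene")
crop(a,310,140,90,90,7,"pics/t3.png");crop(b,310,170,90,100,6,"pics/s3.png")
s=state();R=cv2.Rodrigues(s["ee_rot"])[0];print(np.degrees(np.arctan2(R[1,1],R[0,1])))
g=s["tool_pos"]+R[:,0]*.199;print(g,proj("scene",[g,g+R[:,1]*.047,g-R[:,1]*.047]))
```

```text
-3.1759634543584836
[ 0.51178162 -0.23709245  0.14182799] [[354.78001417 205.37704446]
 [364.31987264 196.3948993 ]
 [344.72286758 214.84623635]]
```

View pics/s3.png

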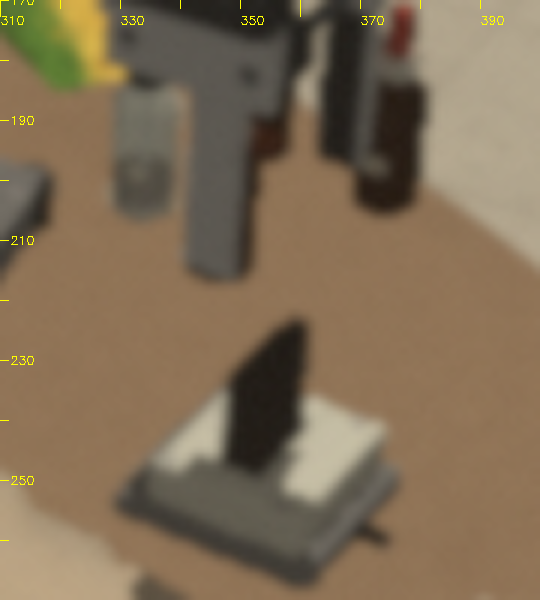

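View pics/t3.png

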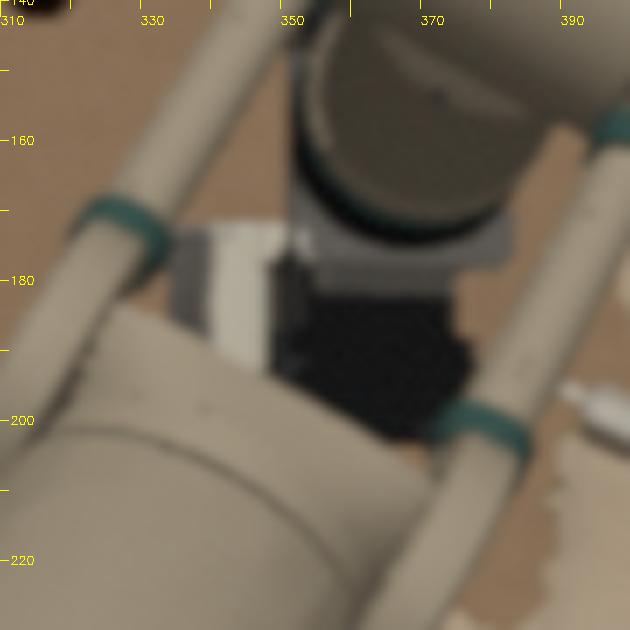

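The scene view shows the near fingertip at (346,216), as predicted, straddling the pack (top at (358,223)). I'll go down and grip.

Call:
move_arm --commands '[0,0,-3,0,0,0,-3,0,0,0,-2.2,0,0,0,-1,0,0,0,0,0]'

```text
t: 3.48
tool_pos: [0.5122, -0.2377, 0.2487]
ee_rot: [1.25, 1.183, -1.25]
force: [0.5, -0.6, 1.0]
width: 0.0938
```

Call:
move_arm --commands '[0,0,0,0,0,0,0,0,0,0,0,0,0,0,0,0,0,0,0,0,0,0,0,0]' --jaw 1 --grip_force 20

```text
t: 4.22
tool_pos: [0.5124, -0.2385, 0.2487]
ee_rot: [1.251, 1.182, -1.251]
force: [-0.5, -0.2, 0.4]
width: 0.042
```

Call:
move_arm --commands '[0,0,0.5,0,0,0,0.5,0,0,0,0.5,0,0,0,0,0]'

```text
t: 4.72
tool_pos: [0.5125, -0.2386, 0.2643]
ee_rot: [1.251, 1.181, -1.25]
force: [0.4, -0.0, -1.2]
width: 0.0422
```

Call:
move_arm --commands '[-0.03,-0.5,0.03,0,-0.03,-0.5,0.03,0,-0.03,-0.44,-0.04,0,-0.02,-0.44,-0.05,0,-0.02,-0.42,-0.12,0,-0.02,-0.42,-0.12,0,0,0,0,0]' --grip_force 10

```text
t: 5.6
tool_pos: [0.5108, -0.2663, 0.2608]
ee_rot: [1.25, 1.181, -1.251]
force: [-0.7, -0.4, -1.2]
width: 0.0418
```

Run:
```python
from h import *
b=snapshot("scene")
crop(b,310,180,90,90,6,"pics/s4.png")
```

```text
(no output)
```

View pics/s4.png

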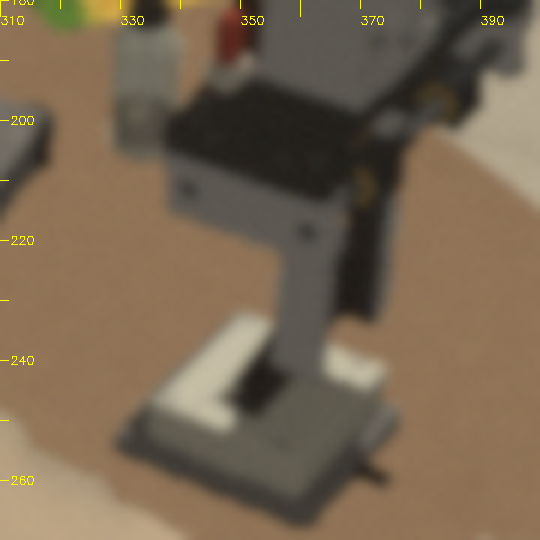

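The pack is pivoting: the dark strip now runs diagonally from the finger (355,240) to the slot (348,248). I'll carry on along the arc.

Call:
move_arm --commands '[-0.02,-0.4,-0.2,0,-0.02,-0.39,-0.19,0,-0.02,-0.36,-0.26,0,-0.02,-0.36,-0.25,0,-0.02,-0.4,-0.4,0,0,0,0,0]'

```text
t: 6.4
tool_pos: [0.5099, -0.2853, 0.2475]
ee_rot: [1.251, 1.182, -1.251]
force: [-0.2, -0.3, -1.0]
width: 0.0419
```

Call:
move_arm --commands '[0,0,1,0,0,0,2,0,0,0,3,0,0,0,3,0,0,0,0,0,0,0,0,0]' --grip_force 20

```text
t: 7.15
tool_pos: [0.5095, -0.2845, 0.3372]
ee_rot: [1.251, 1.183, -1.251]
force: [0.8, 0.8, -0.7]
width: 0.0419
```

Run:
```python
from h import *
b=snapshot("scene")
crop(b,310,150,90,100,6,"pics/s5.png")
```

```text
(no output)
```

View pics/s5.png

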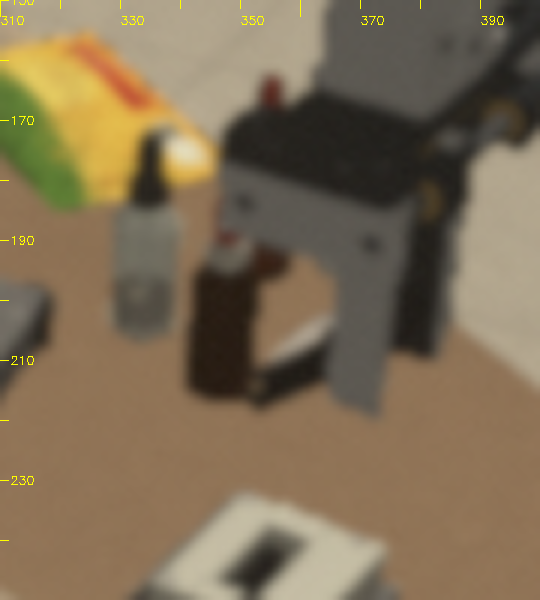

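The pack is out, white label up, tongue tip at about (351,216). Next, the tilt from the near-face plane.

```bash
cat >> h.py <<'E'
def onplane(n,uv,p,nv):
    c,d=ray(n,uv);return c+d*(np.dot(np.array(p)-c,nv)/np.dot(d,nv))
E
python3 - <<'E'
from h import *
s=state();R=cv2.Rodrigues(s["ee_rot"])[0];g=s["tool_pos"]+R[:,0]*.1804
j=R[:,1]; 
if j[0]>0:j=-j
p=g+j*.021
u=np.array([0,0,1.]);fwd=np.cross(u,j); 
print("g",g,"j",j)
b=cv2.imread("pics/s5.png")
for uv in[(352.5,217.8),(351,214.5),(354.5,212),(364,212.6),(358,215.5),(366,219.),(372,219.5),(374,185)]:
    q=onplane("scene",uv,p,j)-g
    print(uv,"along +y",1000*q[1],"z",1000*q[2])
E
```

```text
g [ 0.50901248 -0.28415659  0.15626246] j [-0.99839915  0.0565224   0.00208478]
(352.5, 217.8) along +y 41.086167839764876 z -34.58788226700832
(351, 214.5) along +y 45.55255266951958 z -27.088794908768755
(354.5, 212) along +y 37.25220593491024 z -16.919674024712783
(364, 212.6) along +y 13.705952720100223 z -9.470257429611994
(358, 215.5) along +y 27.787231757269492 z -22.92765441443573
(366, 219.0) along +y 7.330549989243873 z -24.538320073826004
(372, 219.5) along +y -7.250587664727359 z -20.106772098912817
(374, 185) along +y -3.3656557176054425 z 68.99393012341476
```

Run:
```python
from h import *
b=snapshot("scene")
crop(b,340,185,45,45,16,"pics/s6.png")
```

```text
(no output)
```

View pics/s6.png

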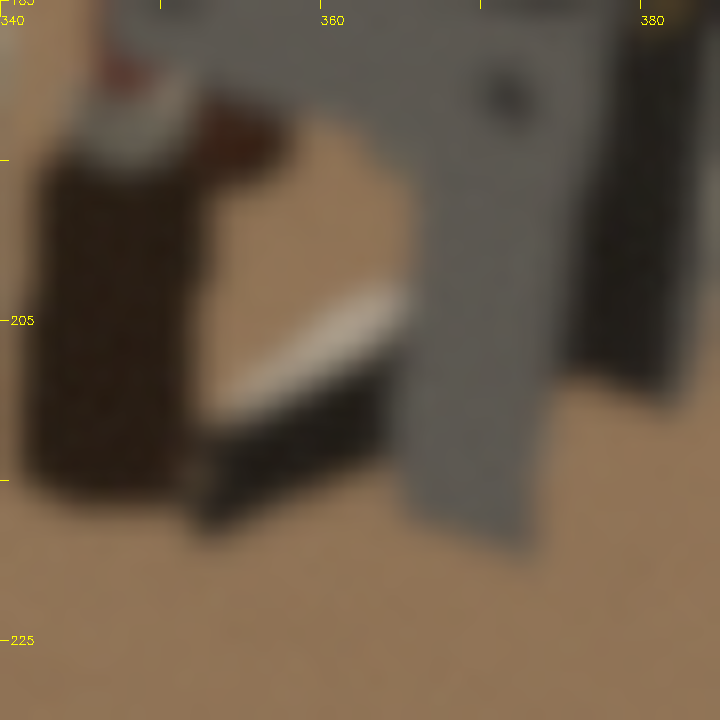

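Tilt ≈ 42°, which suits the insertion. I'll carry the pack over the bay and yaw its tongue to the logger's +x.

Call:
move_arm --commands '[0.49,3.24,0,-9.93,0.49,3.24,0,-9.93,0.49,3.24,0,-9.93,0.49,3.24,0,-9.93,0.49,3.24,-0.4,-9.93,0.49,3.24,-0.4,-9.93,0.49,3.24,-0.4,-9.93,0.49,3.24,-0.4,-9.93,0,0,-0.6,0,0,0,0,0,0,0,0,0]'

```text
t: 8.62
tool_pos: [0.549, -0.0265, 0.3157]
ee_rot: [2.155, 0.137, -2.156]
force: [0.6, 0.9, -1.1]
width: 0.0417
```

Run:
```python
from h import *
s=state();R=cv2.Rodrigues(s["ee_rot"])[0];print(s["t"],s["tool_pos"]+R[:,0]*.1804,R.round(3))
b=snapshot("scene");a=snapshot("top");cv2.imwrite("pics/sA.png",b);cv2.imwrite("pics/tA.png",a)
crop(b,240,150,110,95,7,"pics/s7.png");crop(a,220,110,110,110,5,"pics/t7.png")
```

```text
8.625 [ 0.54889428 -0.02661355  0.13528302] [[-0.001  0.127 -0.992]
 [-0.    -0.992 -0.127]
 [-1.     0.     0.001]]
```

View pics/s7.png

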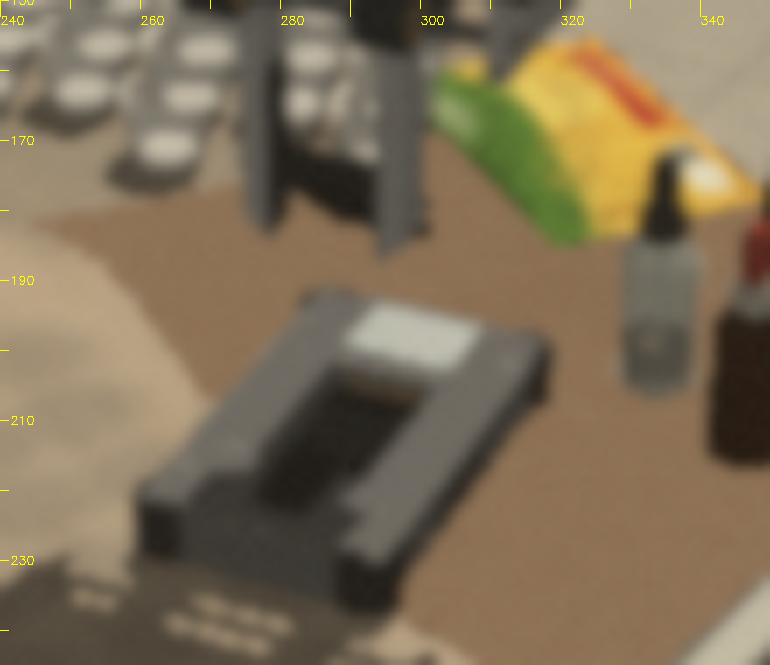

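View pics/t7.png

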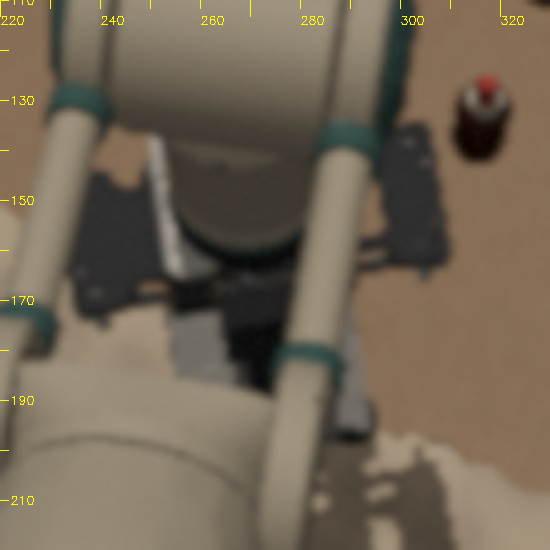

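Run:
```python
from h import *
s=state();R=cv2.Rodrigues(s["ee_rot"])[0];t=s["tool_pos"]+R[:,0]*.199
b=cv2.imread("pics/sA.png")
left=-R[:,1];fw=np.cross(left,[0,0,1])
print("left",left,"fw",fw)
for l in(21,33.5,-21,-33.5):
    for f in(-8,8):
        print(l,f,proj("scene",t+left*l/1000+fw*f/1000).round(1))
crop(b,265,155,45,40,16,"pics/s8.png")
```

```text
left [-1.26573388e-01  9.91957170e-01 -3.87020454e-04] fw [ 0.99195717  0.12657339 -0.        ]
21 -8 [[277.6 183.1]]
21 8 [[280.2 180.2]]
33.5 -8 [[273.3 182.1]]
33.5 8 [[275.9 179.2]]
-21 -8 [[292.4 186.5]]
-21 8 [[294.9 183.5]]
-33.5 -8 [[296.9 187.5]]
-33.5 8 [[299.3 184.5]]
```

View pics/s8.png

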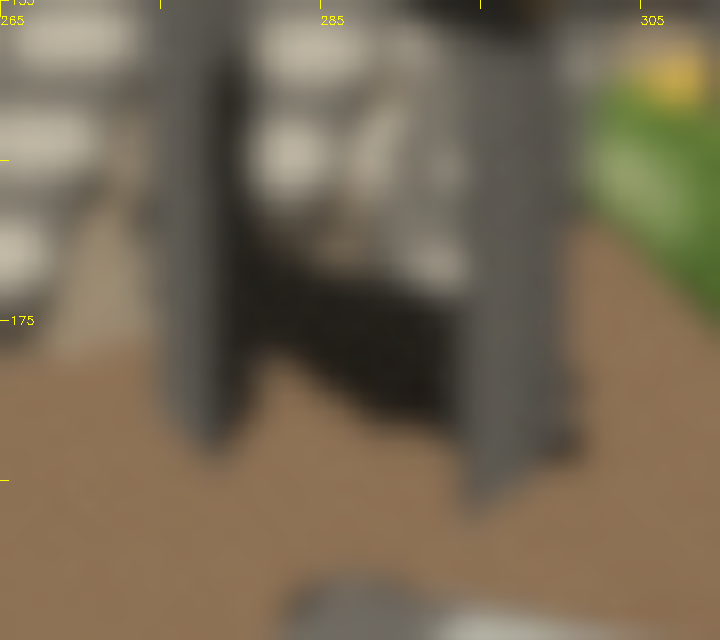

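Run:
```python
from h import *
R=cv2.Rodrigues(np.array([1.251,1.183,-1.251]))[0];tp=np.array([.5095,-.2845,.3372])
j=-R[:,1];L=np.cross([0,0,1],j);L=-L if L[1]<0 else L
t=tp+R[:,0]*.199;g=tp+R[:,0]*.1804
print(j,L)
for o in(21,33.5):
    for f in(8,-8):
        print(o,f,proj("scene",t+j*o/1000+L*f/1000).round(1))
th=np.radians(42)
for L0,n0 in((55,-8),(55,0),(55,5)):
  P=[]
  for (sx,nz) in((L0,n0),(L0,n0+8),(L0-10,n0+8),(L0-10,n0+16),(30,n0),(30,n0+16)):
    f=sx*np.cos(th)+nz*np.sin(th);z=-sx*np.sin(th)+nz*np.cos(th)
    P.append(g+j*.021+L*f/1000+np.array([0,0,z/1000]))
  print(L0,n0,proj("scene",P).round(1).tolist())
```

```text
[-9.98396328e-01  5.66053984e-02  7.75683774e-04] [ 0.0566054   0.99839633 -0.        ]
21 8 [[365.6 216.3]]
21 -8 [[372.  218.6]]
33.5 8 [[363.  218.9]]
33.5 -8 [[369.5 221.3]]
55 -8 [[354.1, 221.1], [352.3, 218.2], [355.3, 216.9], [353.4, 214.0], [361.9, 217.7], [358.1, 211.9]]
55 0 [[352.3, 218.2], [350.4, 215.3], [353.4, 214.0], [351.5, 211.1], [360.0, 214.8], [356.2, 209.0]]
55 5 [[351.1, 216.4], [349.2, 213.5], [352.2, 212.2], [350.3, 209.3], [358.8, 213.0], [355.0, 207.2]]
```

Call:
move_arm --commands '[-0.02,0.17,-2,0,0,0,-2.5,0,0,0,-1.5,0,0,0,0,0]'

```text
t: 9.22
tool_pos: [0.5485, -0.0242, 0.2551]
ee_rot: [2.153, 0.138, -2.158]
force: [0.1, 0.3, -1.1]
width: 0.0415
```

Run:
```python
from h import *
s=state();R=cv2.Rodrigues(s["ee_rot"])[0];t=s["tool_pos"]+R[:,0]*.199
b=snapshot("scene");cv2.imwrite("pics/sB.png",b)
crop(b,250,175,75,60,10,"pics/s9.png")
left=-R[:,1];fw=np.cross(left,[0,0,1]);print(t-R[:,0]*.0186)
for l in(21,-21): print(l,proj("scene",t+left*l/1000-fw*.008).round(1))
c=np.array([.5684,-.0224,.027]);yaw=np.radians(7.4);ex=np.array([np.cos(yaw),np.sin(yaw),0]);ey=np.array([-ex[1],ex[0],0])
for x,y in((32.25,22.8),(32.25,-22.8),(-35.75,22.8),(-35.75,-22.8)): print(x,y,proj("scene",c+ex*x/1000+ey*y/1000).round(1))
```

```text
[ 0.54808922 -0.02414337  0.07469365]
21 [[277.  202.7]]
-21 [[291.4 206.2]]
32.25 22.8 [[286.2 200.4]]
32.25 -22.8 [[301.3 204.1]]
-35.75 22.8 [[275.7 213. ]]
-35.75 -22.8 [[291.2 217. ]]
```

View pics/s9.png

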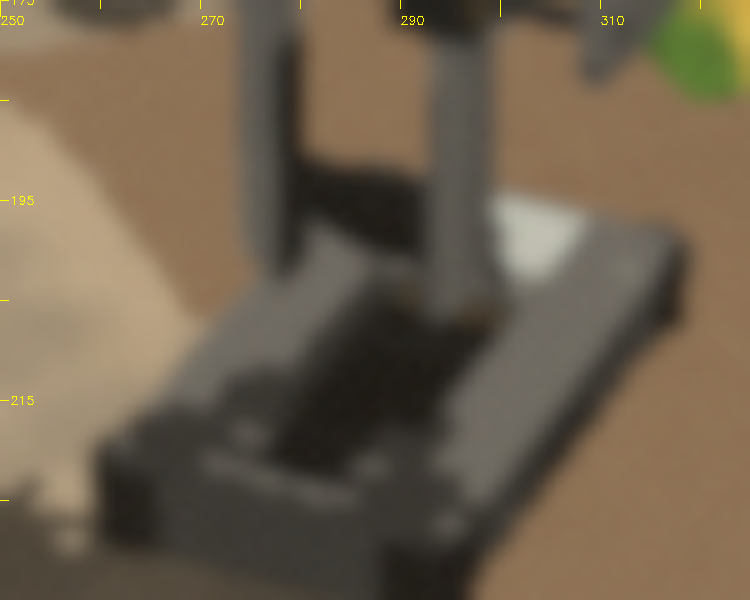

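Call:
move_arm --commands '[0,0,-0.7,0,0,0,-0.7,0,0,0,-0.4,0,0,0,0,0]'

```text
t: 9.78
tool_pos: [0.5487, -0.0238, 0.2376]
ee_rot: [2.155, 0.138, -2.156]
force: [0.7, 0.2, -1.5]
width: 0.042
```

Call:
move_arm --commands '[0,0,-0.2,0,0,0,-0.2,0,0,0,-0.1,0,0,0,0,0]'

```text
t: 10.28
tool_pos: [0.5489, -0.0239, 0.233]
ee_rot: [2.155, 0.138, -2.155]
force: [-0.1, 0.2, -2.2]
width: 0.042
```

Call:
move_arm --commands '[0,0,-0.15,0,0,0,-0.1,0,0,0,0,0]'

```text
t: 10.65
tool_pos: [0.5482, -0.0239, 0.2313]
ee_rot: [2.154, 0.138, -2.157]
force: [-4.4, -0.7, 5.3]
width: 0.042
```

Run:
```python
from h import *
b=snapshot("scene");a=snapshot("top")
crop(b,250,175,75,60,10,"pics/s10.png");s=state();print(s["force"],s["tool_pos"])
```

```text
[-3.81530725 -0.59713875  6.60444557] [ 0.54821625 -0.02393879  0.23129979]
```

View pics/s10.png

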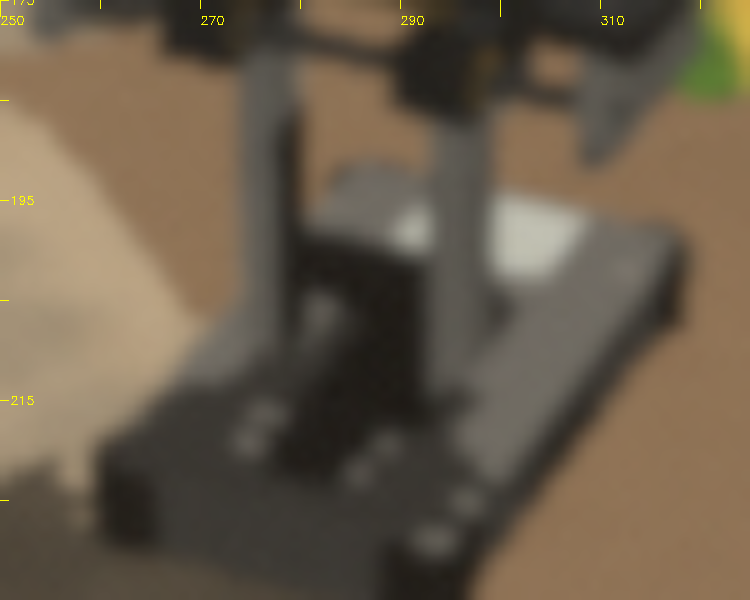

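Call:
move_arm --commands '[0.15,0.02,-0.05,0,0.2,0.025,-0.05,0,0.2,0.025,-0.05,0,0,0,0,0]'

```text
t: 11.25
tool_pos: [0.5527, -0.0233, 0.2298]
ee_rot: [2.15, 0.138, -2.16]
force: [-5.9, -1.1, 8.4]
width: 0.0418
```

Call:
move_arm --commands '[0.2,0.025,-0.03,0,0.2,0.025,-0.03,0,0,0,0,0]'

```text
t: 11.62
tool_pos: [0.5543, -0.023, 0.229]
ee_rot: [2.141, 0.139, -2.167]
force: [-12.8, -4.1, 13.9]
width: 0.0414
```

Call:
move_arm --commands '[0.2,0.025,0,0,0,0,0,0]'

```text
t: 11.88
tool_pos: [0.5552, -0.0229, 0.2289]
ee_rot: [2.137, 0.139, -2.171]
force: [-14.6, -4.4, 16.3]
width: 0.042
```

Run:
```python
from h import *
b=snapshot("scene");a=snapshot("top")
crop(b,250,175,75,60,10,"pics/s11.png");crop(a,230,120,80,90,7,"pics/t11.png")
```

```text
(no output)
```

View pics/s11.png

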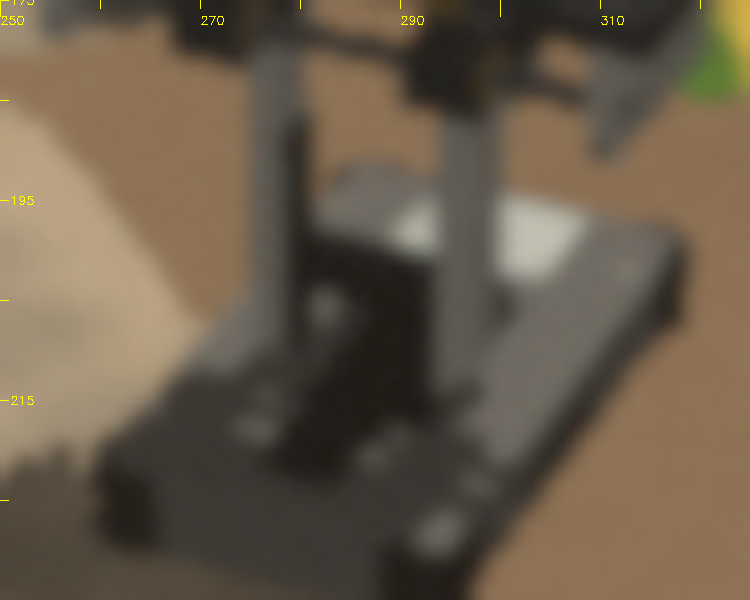

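View pics/t11.png

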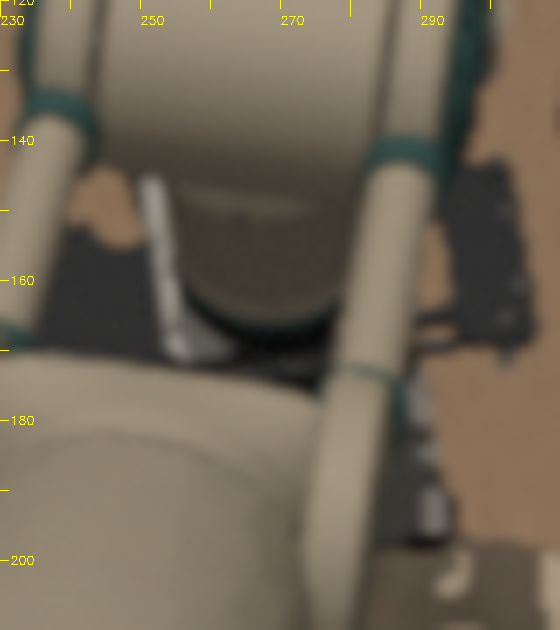

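Call:
move_arm --commands '[-0.15,-0.02,0.05,0,0,0,0,0]'

```text
t: 12.22
tool_pos: [0.5547, -0.023, 0.229]
ee_rot: [2.141, 0.139, -2.168]
force: [-11.8, -3.7, 10.3]
width: 0.0417
```

Call:
move_arm --commands '[0,0,0,0,0,0,0,0,0,0,0,0,0,0,0,0]' --jaw 0.2

```text
t: 12.72
tool_pos: [0.5591, -0.0226, 0.2288]
ee_rot: [2.156, 0.138, -2.155]
force: [-0.2, -0.3, -0.4]
width: 0.0745
```

Call:
move_arm --commands '[0,0,2,0,0,0,4,0,-2,0,5,0,-5,0,2,0,-6,0,0,0,-6,0,0,0,0,0,0,0]'

```text
t: 13.6
tool_pos: [0.3646, -0.0218, 0.3585]
ee_rot: [2.153, 0.138, -2.159]
force: [1.0, -0.1, 0.8]
width: 0.0749
```

Run:
```python
from h import *
b=snapshot("scene");a=snapshot("top")
crop(b,250,175,75,60,10,"pics/s12.png");crop(a,235,125,80,90,7,"pics/t12.png");cv2.imwrite("pics/sC.png",b);cv2.imwrite("pics/tC.png",a)
```

```text
(no output)
```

View pics/s12.png

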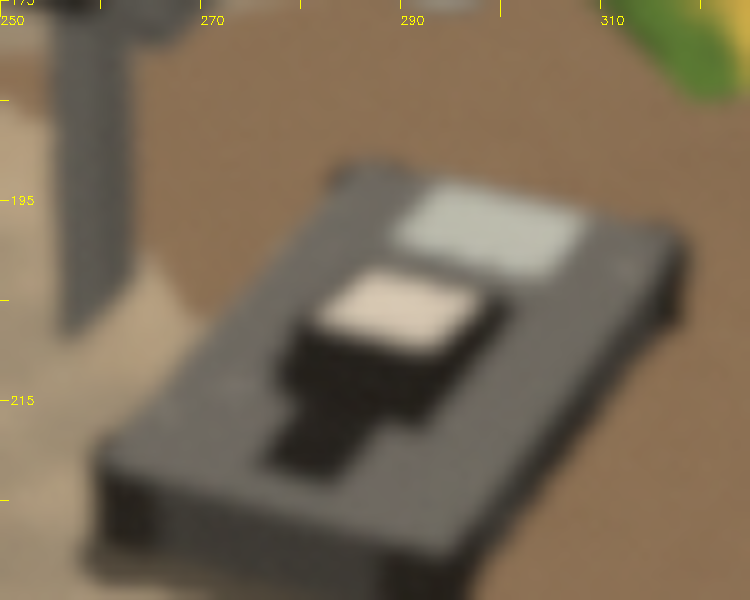

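View pics/t12.png

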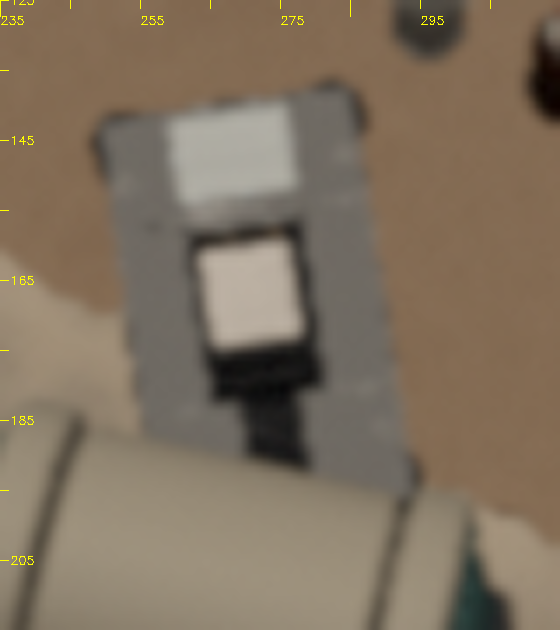

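The pack lies label up in the bay, tongue end under the lip near scene (295,204), step end resting on the latch at about (285,213). I'll press it down with closed fingers near the step end.

Call:
move_arm --commands '[6,0,0,0,6,-0.1,0,0,6,-0.2,-2,0,0.4,0,-4,0,0,0,-3,0,0,0,-0.8,0,0,0,0,0,0,0,0,0]' --jaw 1

```text
t: 14.7
tool_pos: [0.553, -0.0257, 0.2625]
ee_rot: [2.158, 0.137, -2.152]
force: [-1.0, 0.2, -0.5]
width: 0.0009
```

Run:
```python
from h import *
b=snapshot("scene");print(state()["width"])
crop(b,250,175,75,60,10,"pics/s13.png")
```

```text
0.0004320910974967071
```

View pics/s13.png

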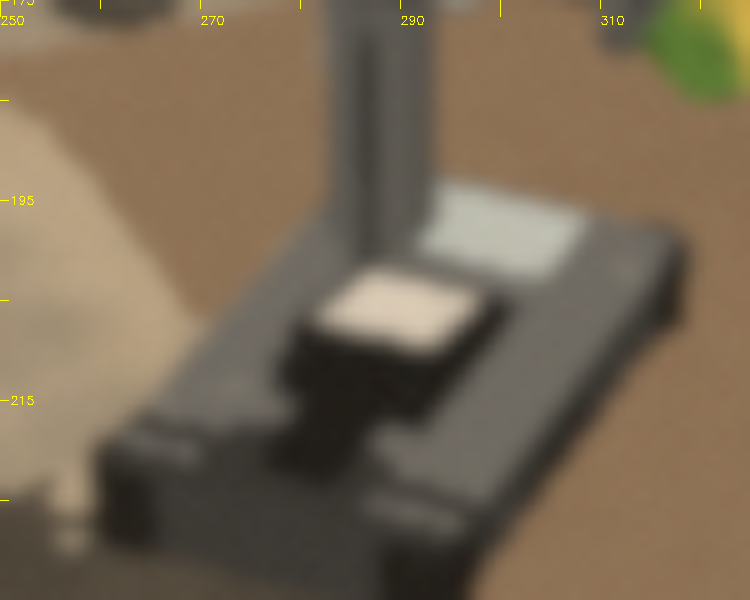

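Call:
move_arm --commands '[-0.6,0,-0.6,0,0,0,-0.5,0,0,0,-0.3,0,0,0,0,0]'

```text
t: 15.25
tool_pos: [0.546, -0.0256, 0.2468]
ee_rot: [2.155, 0.138, -2.156]
force: [-0.7, -0.3, 0.1]
width: 0.0004
```

Call:
move_arm --commands '[0,0,-0.3,0,0,0,-0.2,0,0,0,0,0]'

```text
t: 15.62
tool_pos: [0.5461, -0.0256, 0.2419]
ee_rot: [2.155, 0.138, -2.156]
force: [0.1, 0.2, -0.9]
width: 0.0004
```

Call:
move_arm --commands '[0,0,-0.3,0,0,0,-0.2,0,0,0,0,0]'

```text
t: 16.0
tool_pos: [0.546, -0.0256, 0.2369]
ee_rot: [2.155, 0.138, -2.156]
force: [-0.3, 0.1, 0.1]
width: 0.0003
```

Call:
move_arm --commands '[0,0,-0.2,0,0,0,-0.2,0,0,0,0,0]'

```text
t: 16.38
tool_pos: [0.5461, -0.0256, 0.2329]
ee_rot: [2.155, 0.138, -2.156]
force: [0.4, 0.0, 0.2]
width: 0.0005
```

Run:
```python
from h import *
b=snapshot("scene");s=state();R=cv2.Rodrigues(s["ee_rot"])[0];t=s["tool_pos"]+R[:,0]*.199
print(t,proj("scene",t))
crop(b,250,175,75,60,10,"pics/s14.png")
```

```text
[ 0.54609363 -0.02560023  0.03401364] [[285.5437913 210.3018596]]
```

View pics/s14.png

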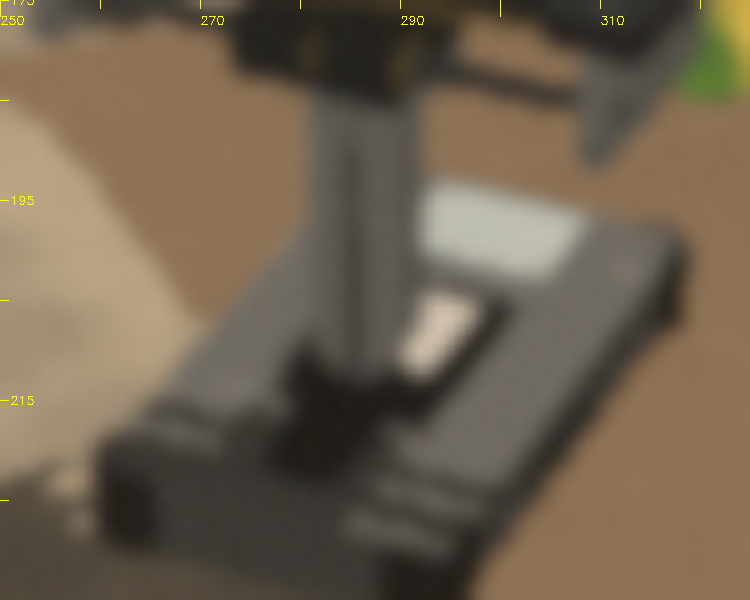

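Call:
move_arm --commands '[0,0,-0.2,0,0,0,0,0]'

```text
t: 16.68
tool_pos: [0.5461, -0.0256, 0.231]
ee_rot: [2.155, 0.138, -2.155]
force: [0.9, -0.1, -0.0]
width: 0.0005
```

Call:
move_arm --commands '[0,0,-0.2,0,0,0,0,0]'

```text
t: 16.92
tool_pos: [0.546, -0.0256, 0.2289]
ee_rot: [2.155, 0.138, -2.156]
force: [0.6, -0.6, 0.2]
width: 0.0006
```

Call:
move_arm --commands '[0,0,-0.15,0,0,0,0,0]'

```text
t: 17.18
tool_pos: [0.5462, -0.0256, 0.2284]
ee_rot: [2.156, 0.138, -2.155]
force: [-1.0, 0.5, 6.6]
width: 0.0005
```

Call:
move_arm --commands '[0,0,-0.2,0,0,0,0,0]'

```text
t: 17.42
tool_pos: [0.5461, -0.0255, 0.2283]
ee_rot: [2.156, 0.137, -2.154]
force: [-4.6, 1.2, 18.7]
width: 0.0007
```

Call:
move_arm --commands '[0,0,-0.2,0,0,0,0,0]'

```text
t: 17.68
tool_pos: [0.546, -0.0255, 0.2282]
ee_rot: [2.157, 0.137, -2.153]
force: [-7.4, 1.8, 30.4]
width: 0.0006
```

Call:
move_arm --commands '[0,0,2,0,0,0,5,0,0,0,6,0,-3,5,0,0,-3,5,0,0,-3,5,0,0,-3,5,0,0,-3,5,0,0,-3,5,0,0,-2,5,0,0,0,5,0,0,0,0,0,0,0,0,0,0]'

```text
t: 19.3
tool_pos: [0.3459, 0.374, 0.3533]
ee_rot: [2.154, 0.137, -2.155]
force: [0.1, 0.6, 0.5]
width: 0.0003
```

Run:
```python
from h import *
b=snapshot("scene");a=snapshot("top");print(state()["t"])
crop(b,255,185,65,50,11,"pics/s15.png");crop(a,240,130,60,75,8,"pics/t15.png");cv2.imwrite("pics/sD.png",b);cv2.imwrite("pics/tD.png",a)
```

```text
19.4
```

View pics/s15.png

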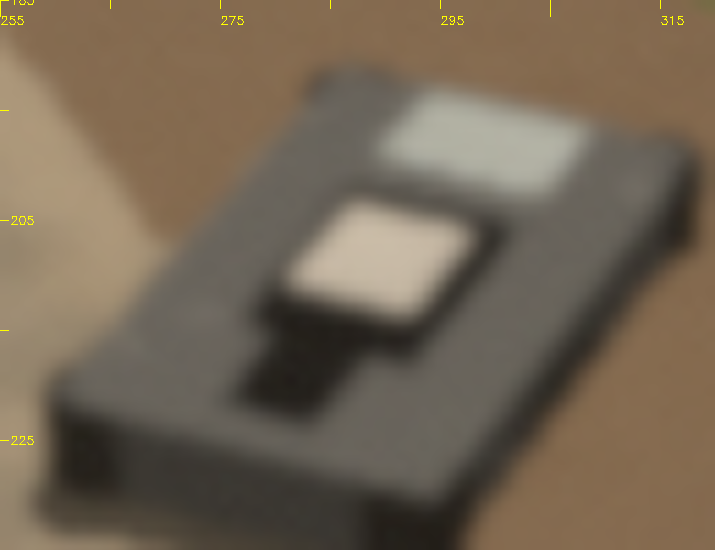

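View pics/t15.png

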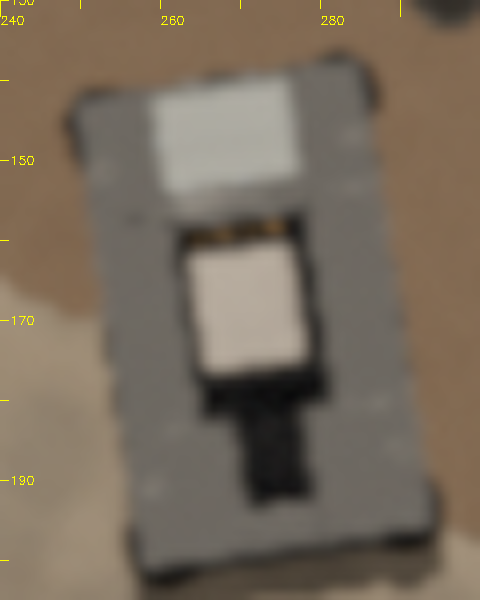

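View pics/tD.png

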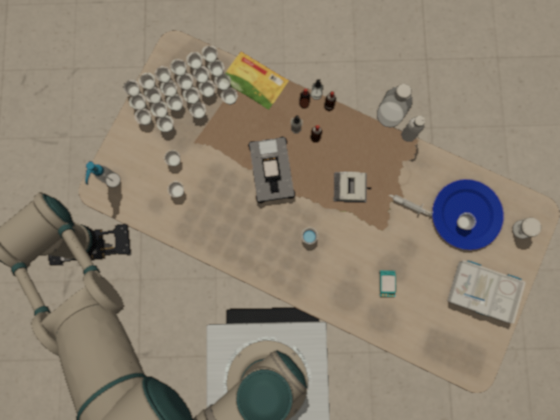

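Run:
```python
from m import *
c=np.array([568.4,-22.4]);yaw=np.radians(7.4)
R=np.array([[np.cos(yaw),-np.sin(yaw)],[np.sin(yaw),np.cos(yaw)]])
x0,y0=235,125
for fn in("topA","tC","tD"):
    L=roi(cv2.imread(f"pics/{fn}.png"),x0,y0,80,90)
    m=(L.max(2)<62).astype(np.uint8)*255
    P=cpts("top",m,x0,y0,.027)*1000;Q=(P-c)@R
    k=(abs(Q[:,1])<4);k2=abs(abs(Q[:,1])-16)<3
    print(fn,"thumb end",Q[k][:,0].min(),"bay -x end",Q[k2][:,0].min(),"front",Q[:,0].max())
    w=((L.min(2)>120)&(np.arange(360)[:,None]>125)&(np.arange(320)[None]<185)&(np.arange(320)[None]>90)).astype(np.uint8)*255
    w[215:]=0
    if fn!="topA":
        P=cpts("top",w,x0,y0,.029)*1000;Q=(P-c)@R
        print(" label x",Q[:,0].min(),Q[:,0].max(),"y",Q[:,1].min(),Q[:,1].max(),cv2.minAreaRect(Q.astype(np.float32)))
# label corners two views
def lab(fn,n,box,th):
    x0,y0,w,h=box
    L=roi(cv2.imread(f"pics/{fn}.png"),x0,y0,w,h)
    m=((L[...,2]>th)).astype(np.uint8)*255
    cc=max(cv2.findContours(m,cv2.RETR_EXTERNAL,cv2.CHAIN_APPROX_NONE)[0],key=cv2.contourArea)
    q=cv2.approxPolyDP(cc,0.08*cv2.arcLength(cc,True),True)[:,0]
    # line-fit sides
    pts=cc[:,0].astype(float);out=[];lines=[]
    for i in range(len(q)):
        A,B=q[i].astype(float),q[(i+1)%len(q)].astype(float)
        d=(B-A);l=np.hypot(*d);d/=l
        s=(pts-A)@d;o=abs((pts-A)@np.array([-d[1],d[0]]))
        lines.append(linefit(pts[(s>.25*l)&(s<.75*l)&(o<6)]))
    for i in range(len(lines)):
        (p,d),(p2,d2)=lines[i-1],lines[i]
        t=np.linalg.solve(np.c_[d,-d2],p2-p)[0];out.append((p+t*d+.5)/f-.5+[x0,y0])
    return np.array(out)
T=lab("tD","top",(258,156,26,26),120);S=lab("sD","scene",(276,200,24,18),120)
print(T.round(1).tolist(),S.round(1).tolist())
if len(T)==4==len(S):
  Tw=[onz("top",p,.029)[:2] for p in T];Sw=[onz("scene",p,.029)[:2] for p in S]
  for i,p in enumerate(Tw):
    k=int(np.argmin([np.hypot(*(p-q)) for q in Sw]))
    X=tri(S[k],T[i]);print((R.T@(X[:2]*1000-c)).round(1),"z",(X[2]*1000).round(1))
```

```text
topA thumb end -67.04821562286655 bay -x end -36.338096794346356 front 31.606407386088467
tC thumb end -64.30991647465545 bay -x end -36.338096794346356 front -7.7848618668391865
 label x -13.998991633500475 24.067164342117096 y -15.921176390254876 18.835812018159103 ((5.052022933959961, 1.4725370407104492), (38.070899963378906, 34.74187088012695), 0.10462892055511475)
tD thumb end -67.04821562286655 bay -x end -36.338096794346356 front -5.492859557891931
 label x -19.22485182001753 21.173223153535115 y -15.539603934006633 18.42370306665811 ((0.9446697235107422, 1.5055952072143555), (33.90138244628906, 40.17858123779297), 89.27265167236328)
[[275.9, 159.7], [262.9, 161.6], [265.1, 176.1], [277.6, 174.3]] [[279.6, 210.3], [291.9, 213.4], [298.2, 205.2], [286.1, 202.4]]
[ 21.9 -17.4] z 28.0
[22.1 18.9] z 27.3
[-19.1  19.1] z 26.5
[-18.6 -16.2] z 25.8
```

The latch thumb piece is back at its initial position (closed) and the label is flat within measurement noise. I'll probe the front end by touch to confirm its height.

Call:
move_arm --commands '[0,-5,0,0,2,-5,0,0,3,-5,0,0,3,-5,0,0,3,-5,0,0,3,-5,0,0,4,-5,0,0,5.7,-4.5,0,0,0,0,-6,0,0,0,-4,0,0,0,-1.7,0,0,0,0,0]'

```text
t: 20.9
tool_pos: [0.5731, -0.0143, 0.2354]
ee_rot: [2.153, 0.136, -2.161]
force: [-0.7, -0.2, 0.2]
width: 0.0002
```

Call:
move_arm --commands '[0,0,-0.3,0,0,0,-0.2,0,0,0,0,0]'

```text
t: 21.28
tool_pos: [0.5743, -0.0131, 0.2323]
ee_rot: [2.156, 0.137, -2.154]
force: [0.1, 0.4, 1.1]
width: 0.0005
```

Call:
move_arm --commands '[0.8,-0.6,0,0,0,0,-0.2,0,0,0,0,0]'

```text
t: 21.65
tool_pos: [0.5822, -0.0192, 0.2294]
ee_rot: [2.155, 0.138, -2.156]
force: [-0.8, 0.1, 0.3]
width: 0.0008
```

Call:
move_arm --commands '[0,0,-0.15,0,0,0,0,0]'

```text
t: 21.9
tool_pos: [0.5822, -0.0191, 0.2285]
ee_rot: [2.155, 0.138, -2.155]
force: [-0.3, -0.2, 3.3]
width: 0.0005
```

Call:
move_arm --commands '[0,0,-0.15,0,0,0,0,0]'

```text
t: 22.15
tool_pos: [0.5821, -0.019, 0.2284]
ee_rot: [2.156, 0.138, -2.154]
force: [-3.4, 0.2, 12.4]
width: 0.0004
```

Front contact is at the same height as the rear (tip z 29.4 mm vs 29.2 mm), so the pack is level and home. Retracting.

Call:
move_arm --commands '[0,0,2,0,0,0,5,0,0,0,6,0,-4,4,0,0,-4,4,0,0,-4,4,0,0,-4,4,0,0,-4,4,0,0,0,4,0,0,0,0,0,0,0,0,0,0]'

```text
t: 23.52
tool_pos: [0.3821, 0.2206, 0.3564]
ee_rot: [2.154, 0.137, -2.155]
force: [-0.1, 0.7, -1.1]
width: 0.0006
```

Run:
```python
from h import *
a=snapshot("top");b=snapshot("scene");cv2.imwrite("pics/tE.png",a);cv2.imwrite("pics/sE.png",b)
crop(a,220,100,120,100,6,"pics/t16.png")
```

```text
(no output)
```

View pics/t16.png

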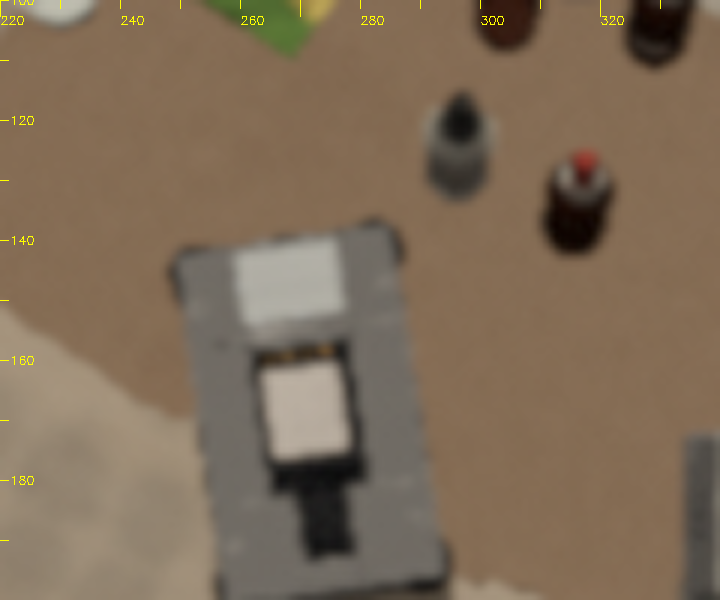

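The pack sits flat, its label spanning rows 160–177, with the latch closed (thumb end at row 192, as at the start). The dropper bottles stand where they were. Handing in.

```bash
python3 -c "
from plant import *
print(finish_job())"
```

```text
the job is handed in; nothing more can be done
None
```

The battery pack is in the data logger's bay, label up. By my last checks it is flat and the latch is closed over its step. I handed the job in at about 24 s of the 58 s allowed; no verdict is reported.

**How it went:**
- **Tilting:** The tool can only turn about the vertical. I part-lifted the pack and tilted it between the pads to about 42° by pushing it against the edge of the charger slot.
- **Fitting:** I lowered the tongue to the bay floor, pushed it forward under the lip until it met firm resistance, and let go.
- **Pressing:** I then pressed both ends with closed fingers, up to 30 N at the latch end and 12 N at the contact end.

**Last checks:**
- **Height and level:** A fingertip touched the label at 29.2 mm near the latch and 29.4 mm near the lip. A pack that is home should read 29 mm.
- **Latch:** In the top view the thumb piece is back where it was before insertion, which means closed. I inferred this from the picture.
- **Position:** The label lies about 1.5 mm off-centre across the bay, within the 3 mm allowed. I did not measure the position along the bay. A level 70 mm pack in the 71.5 mm bay can only be about 0.75 mm off lengthwise.
- **Bystanders:** The dropper bottles and cups look unmoved in the top view.

**What disagreed:**
- **Scene camera:** It read 2 to 4 mm off from the robot and the top camera, so I relied on the top camera and touch.
- **Label heights:** Two-camera heights for the label differed by 1 to 2 mm from end to end. The touch check did not show that difference.
- **Snapping in:** I expected the pack to rest on the latch after release, but it was already at home height before I pressed. It may have snapped in when I let go.

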